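# Turn the scanning turntable once

### The job

The green printed model on the turntable is to be scanned from all sides: with your fingertips, push the steel hand wheel round by its upright orange handle, counter-clockwise as seen from above (the way the yellow arrow points), through exactly one turn, so that the handle comes to rest back beside the white mark where it started. Push it gently without pinching it, do not touch the model riding on the hub, leave the other things on the table where they are, and finish clear of everything.

Things in the scene. Friction and masses are not known exactly. Their poses are not given: they have to be found in the camera images.
- turntable: fixed round black base, 250 mm across, 20 mm high, carrying the hand wheel on a central post. Origin: centre of its underside, on the wheel's vertical axis; +x points to the white mark (any direction). A yellow arrow on the base starts near the mark and points counter-clockwise. A fixed white scanner (145 mm wide, 110 mm high) faces the wheel 250 to 270 mm beyond the axis, away from the robot.
- wheel (a joint): turn of the hand wheel about its vertical axis, rad, counter-clockwise seen from above positive; 0 at the start (handle beside the white mark), 6.283 after one turn. It has no end stops near there, turns with steady friction (about 0.22 N m, so 2.5 N at the handle) and stays where it is left.
- handle (a point): the upright orange handle: a cylinder 22 mm in diameter from 54 to 112 mm above the table, at the end of one spoke, its centre line 90 mm from the wheel's axis. The point is on its centre line, 82 mm above the table. Under it lies the wheel: a steel rim 12 mm thick, radius 90 mm, three spokes, upper face 52 mm above the table; a 28 mm collar at the handle's foot reaches 54 mm.
- hub (a point): centre of the upper face of the wheel's grey hub (92 mm in diameter), on the wheel's axis, 52 mm above the table.
- mark (a point): the white mark on the base's upper face: a flat bar 22 mm by 12 mm, centred 111 mm from the axis; the handle starts and must finish in line with it.
- model: green printed model, a spool-like pawn 58 mm across its foot and 50 mm high (its top 102 mm above the table), standing loose on the hub within 5 mm of its centre; it rides round with the wheel. Origin: centre of its underside.
- pen: turquoise 3D pen upright in a white round foot, loose, 68 mm across the foot, 168 mm high, easily tipped. Origin: centre of its underside.
- gluegun: yellow glue gun lying on its side, about 215 mm long with its glue stick, 30 mm high. Origin: under the middle of its body.
- jar: amber jar with a white cap, 60 mm across, 85 mm high. Origin: centre of its underside.
- driver: red-handled screwdriver lying down, 170 mm long, along its own x.
- gear: blue printed ring, 56 mm across, 12 mm high. Origin: centre of its underside.
Mind the look-alikes: they are no part of the job. Of the things that look like the pen, take the one that is nearest to the robot's base at the start. There is more than one size of the model; the one meant has the size given above.

How it is judged:
By the outcome, as a careful person would: the job done as asked, in the order asked, and still so for the second after the job is handed in, with the robot touching nothing.
It also fails if it takes over 64 s, if anything falls off the work surface, if the arm or the gripper's body presses on something with over 40 N, if the wrist force passes 120 N, or if a joint passes its speed limit or range.

### The arm

A 7-joint arm with a two-finger parallel gripper is mounted at the origin on the work surface. World frame = base frame: x ahead of the robot, y to its left, z up, the work surface at z = 0. Lengths are in m, angles in rad, forces in N, time in s.
With the tool pointing down it reaches from about 0.375 to 0.925 m from the base axis. Payload 3.1 kg.
Tool frame: the origin (TCP) lies midway between the tips of the shut fingers; the grasp point (between the pads) lies 19 mm behind it; y points along the fingers, z is the direction in which the jaws open and shut, and the axes are right-handed (so a half turn about y gives the same grasp; the last joint's range is limited). The gripper opens to 85 mm and grips with 20 to 120 N. Pads are 22 mm wide; open, the fingers measure 114 mm over their backs; the gripper's body (76 mm by 85 mm) begins 54 mm behind the grasp point. The pads swing forward as they close: fully open they stand 13 mm farther back than shut.
Start: joints at [-1.424, 0.383, 0.044, 1.598, -0.018, 1.161, -0.05], TCP at [0.158, 0.631, 0.231] pointing down, gripper open.
Joint ranges: [-2.61, 2.61], [-0.41, 2.15], [-1.48, 1.57], [0, 2.5], [-1.57, 4.71], [0.05, 1.97], [-2.85, 2.85]. Speed limits (rad/s): [2.79, 2.79, 3.14, 3.14, 3.14, 3.14, 3.14].

### API

Orientations are given as a unit quaternion [w, x, y, z].
In Python, from rig import env gives the robot as it stands. The module is installed in compiled form; this text tells all that it offers.
- The arm moves only by the tool carry_out, never from a script. Its argument "steps" is one flat list of numbers, 4 for each row, row after row: the shift along the world's x, y, z normalised to -1 to 1, where 1 is 50 cm, then the turn about the world's z normalised to -1 to 1, where 1 is 0.12 rad. A call has 1 to 8 rows; each row shifts and turns the commanded pose from where the row before left it; what a row does not reach is not made up. A row lasts 1/10 s, in which the tool goes at most 50 mm and 8.59 degrees, less where a joint would pass 70% of its speed; a pose out of reach is approached as far as the arm can. A call with a number of a shift or a turn outside -1 to 1 is refused whole. A call with a gripper value outside its range is refused whole. "fingers" is the gripper's target within -1 to 1 (fully open at 1, half-way at 0, shut at -1), set as the call begins (left out, the last holds). The fingers move at their own pace and stop on an object; the grip force is fixed at half the most. Time passes only in rows, so rows that do not move let the fingers close. It gives the time, the measured TCP pose, the force and the opening at its end, in the units of the state.
- env.observe(): the state, without advancing time (a new reading comes with each control period).
- env.get_image(name): name is "scene" or "top"; returns the picture (400x640x3 uint8, red, green, blue); there is no depth.
- env.camera_params(name): a dict with "mtx" (3x3 intrinsics, pixels), "R" (3x3) and "t" (3): a world point X has camera coordinates R X + t. Camera axes: x right, y down, z forward; pixel columns grow to the right and rows downward; lengths in m; the calibration is good to about 2 mm. A picture is of the moment at which its call begins. camera_params takes no time and is no camera call.
- env.close_job(): hands the job in, once; it reports no verdict.
The state is a dict: "time": time; "joint_positions": joint angles; "joint_velocities": joint speeds; "joint_torque": joint torques, N m; "tool_pos": TCP position; "orientation": TCP orientation; "force": force on the tool from outside, world axes, zero at the start; "moment": the same for the moment, N m; "grip_width": opening from 0.0 (shut) to 1.0 (fully open).
Only numpy, scipy, OpenCV 4.12 (cv2) and the standard library are available. Lean on these libraries where they do the work, as an engineer would, in place of code of your own. Each camera call takes 0.05 s, during which the arm holds its last target. There are 200 camera calls.

## Working session

There is one attempt and no reset: what is moved stays moved. The work goes in short steps, Python scripts to look and compute and a tool call to move; the robot and the scene stay as the last step left them, time stands still between calls to the robot, and variables do not carry over. Pictures are saved under pics/ and viewed, on a budget of 10 in all, crops included, one or two more only if the job needs it, and the job is handed in when it is done.

Besides the shell and the picture viewer there is one more tool, called as a command line: name --argument value ..., lists and objects as JSON in quotes. carry_out: Moves the arm, as the interface text tells. Its arguments: {"type":"object","properties":{"steps":{"type":"array","items":{"type":"number","minimum":-1,"maximum":1}},"fingers":{"type":"number"}},"required":["steps"]}

```bash
mkdir -p pics
python3 - <<'E'
from rig import env
import cv2
for n in("scene","top"):
    cv2.imwrite(f"pics/{n}0.png",env.get_image(n)[:,:,::-1]); p=env.camera_params(n)
    print(n,p["mtx"].tolist(),p["R"].round(4).tolist(),p["t"].round(4).tolist())
s=env.observe();print({k:s[k] for k in("time","tool_pos","orientation","force","grip_width")})
E
```

```text
scene [[465.98951275353426, 0.0, 316.7723729072869], [0.0, 465.98951275353426, 208.86128507540238], [0.0, 0.0, 1.0]] [[-0.8462, 0.5329, 0.0084], [0.3322, 0.5397, -0.7736], [-0.4168, -0.6518, -0.6337]] [0.4904, -0.1708, 1.4207]
top [[480.7472669905997, 0.0, 319.8068892900959], [0.0, 480.7472669905997, 193.22368553790642], [0.0, 0.0, 1.0]] [[-0.0063, -1.0, -0.0049], [-0.9984, 0.0066, -0.0568], [0.0568, 0.0045, -0.9984]] [0.0571, 0.5994, 1.4237]
{'time': 0.1, 'tool_pos': array([0.15731842, 0.62977111, 0.23000206]), 'orientation': array([-0.70095646,  0.70268305, -0.08636489,  0.08624195]), 'force': array([-0.3216694 , -0.06221625,  0.85809635]), 'grip_width': 1.001635088571027}
```

View pics/scene0.png

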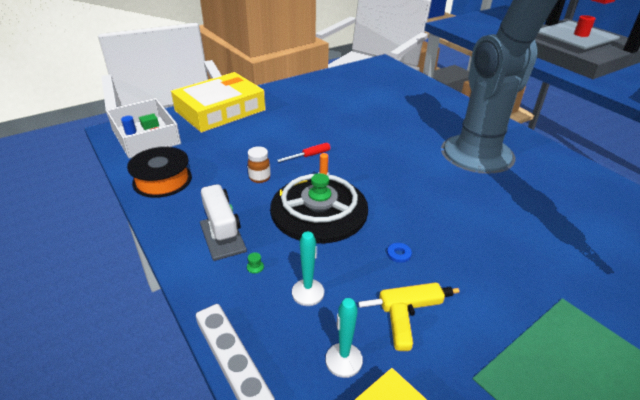

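View pics/top0.png

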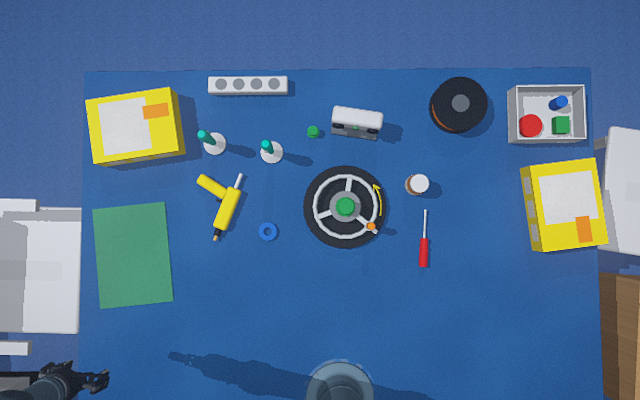

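Scene: the turntable is at scene (320,207) and top (345,207), with the handle at scene (324,163) and top (371,227). Green models are at top (345,207), on the hub, and top (313,131), a small one off the wheel. The one on the hub is meant. Pens are at top (212,145) and (270,150), and neither gets touched. Next is one enlarged crop to measure from.

Run:
```python
import cv2,numpy as np
a=cv2.imread("pics/top0.png")[160:255,295:395]; b=cv2.imread("pics/scene0.png")[145:245,265:375]
cv2.imwrite("pics/c1.png",np.hstack([cv2.resize(a,(400,380),interpolation=2),cv2.resize(b,(400,380),interpolation=2)]))
```

```text
(no output)
```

View pics/c1.png

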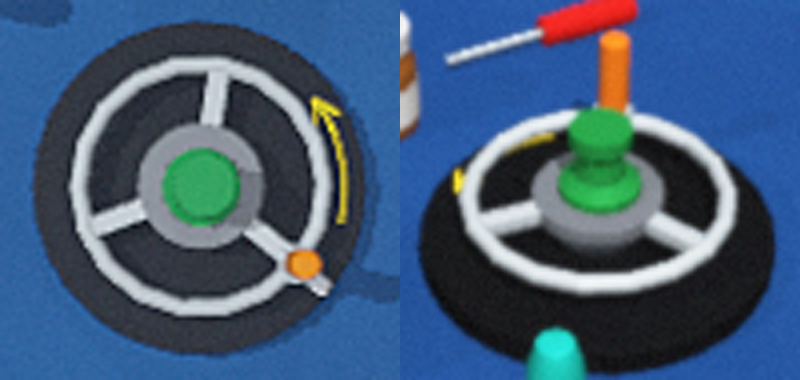

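Crop (left, x4): base disc centre is about (201,188), i.e. top px (345.2,207). The handle top is at (304,265), i.e. (371,226.2), and the mark peeks out at (320,287). The arrow runs up the right side, which is counter-clockwise.

```bash
cat > h.py <<'E'
import cv2,numpy as np
from rig import env
P=env.camera_params("top")
def back(u,v,z):
    d=P["R"].T@np.linalg.inv(P["mtx"])@[u,v,1]; c=-P["R"].T@P["t"]; return c+d*(z-c[2])/d[2]
def proj(X):
    q=P["mtx"]@(P["R"]@np.asarray(X)+P["t"]); return q[:2]/q[2]
def orange(im,box=(290,160,400,260)):
    x0,y0,x1,y1=box; h=cv2.cvtColor(im[y0:y1,x0:x1],cv2.COLOR_BGR2HSV)
    m=cv2.inRange(h,(7,150,120),(18,255,255)); M=cv2.moments(m,True)
    return (M["m10"]/M["m00"]+x0,M["m01"]/M["m00"]+y0,M["m00"])
E
python3 - <<'E'
from h import *
im=cv2.imread("pics/top0.png")
o=orange(im);print(o)
c=back(345.2,207,.02)
h=cv2.cvtColor(im,cv2.COLOR_BGR2HSV)[160:260,290:400]
rim=cv2.inRange(h,(0,0,150),(180,60,255)); k=cv2.findNonZero(rim)
(e,a,_)=cv2.fitEllipse(cv2.convexHull(k)) ;print("rim",e[0]+290,e[1]+160,a,back(e[0]+290,e[1]+160,.05))
hh=back(o[0],o[1],.11);d=hh-c
print("centre",c,"handle",hh,np.hypot(*d[:2]),np.degrees(np.arctan2(d[1],d[0])))
for n,u,v,z in(("jar",419,184,.085),("pen",266,145,.168),("pen2",203,133,.168),("model",345.2,206.5,.10),("driver",424,252,.02),("gear",268,231,.012),("mark",375.5,231.8,.02)): print(n,back(u,v,z).round(3), np.degrees(np.arctan2(*(back(u,v,z)-c)[[1,0]])))
E
```

```text
(370.531914893617, 225.53191489361703, 47.0)
rim 345.9683723449707 207.62041473388672 (63.59526443481445, 70.06846618652344) [ 0.55521118 -0.02310999  0.05      ]
centre [ 0.55787412 -0.02232529  0.02      ] handle [ 0.50318473 -0.08820933  0.11      ] 0.08562497216819796 -129.6955744157103
jar [ 0.62  -0.231  0.085] -73.28540512502627
pen [0.722 0.197 0.168] 53.10831321528923
pen2 [0.756 0.368 0.168] 63.01259502766914
model [ 0.557 -0.018  0.1  ] 102.03035070002893
driver [ 0.423 -0.255  0.02 ] -120.14353326410823
gear [0.488 0.209 0.012] 106.86652989871328
mark [ 0.483 -0.112  0.02 ] -129.74029448214594
```

carry_out --steps '[0.05, -0.068, 0, 0, 0.05, -0.068, 0, 0, 0.05, -0.068, 0, 0, 0.05, -0.068, 0, 0, 0.05, -0.068, 0, 0, 0.05, -0.068, 0, 0, 0.05, -0.068, 0, 0, 0.05, -0.068, 0, 0]' --fingers -1

```text
time: 0.9
tool_pos: [0.358, 0.3568, 0.2309]
orientation: [-0.702, 0.702, -0.086, 0.086]
force: [0.0, -0.3, -0.3]
grip_width: -0.001
```

carry_out --steps '[0.026, -0.09, 0, 0, 0.026, -0.09, 0, 0, 0.026, -0.09, 0, 0, 0.026, -0.09, 0, 0, 0.026, -0.09, 0, 0, 0.026, -0.09, 0, 0, 0.026, -0.09, 0, 0, 0.026, -0.09, 0, 0]'

```text
time: 1.7
tool_pos: [0.4613, -0.0032, 0.2311]
orientation: [0.702, -0.702, 0.086, -0.086]
force: [1.1, 0.3, -0.4]
grip_width: 0.002
```

carry_out --steps '[0.012, -0.05, 0, 0, 0.012, -0.05, 0, 0, 0, 0, -0.05, 0, 0, 0, -0.05, 0, 0, 0, -0.04, 0, 0, 0, 0, 0]'

```text
time: 2.3
tool_pos: [0.4703, -0.0514, 0.1583]
orientation: [-0.701, 0.703, -0.089, 0.084]
force: [-0.7, -0.6, 0.1]
grip_width: 0.0
```

Run:
```python
from h import *
a=env.get_image("top")[:,:,::-1].copy();b=env.get_image("scene")[:,:,::-1].copy()
cv2.imwrite("pics/top1.png",a);print(orange(a),env.observe()["tool_pos"])
cv2.imwrite("pics/c2.png",np.hstack([cv2.resize(a[160:255,295:395],(400,380),interpolation=2),cv2.resize(b[130:230,265:375],(400,380),interpolation=2)]))
```

```text
(371.0, 223.25, 8.0) [ 0.47310786 -0.05148435  0.16114675]
```

View pics/c2.png

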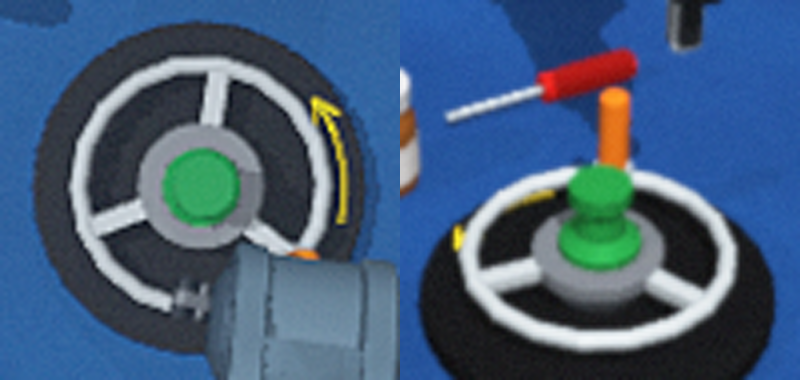

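Fingers (top crop (190,298)) sit over the rim behind the handle, with a clear drop. I'll descend and compute the round path.

carry_out --steps '[0, 0, -0.05, 0, 0, 0, -0.05, 0, 0, 0, -0.05, 0, 0, 0, -0.03, 0, 0, 0, 0, 0]'

```text
time: 2.9
tool_pos: [0.4729, -0.051, 0.0707]
orientation: [-0.702, 0.702, -0.087, 0.085]
force: [0.1, 0.8, 0.6]
grip_width: -0.003
```

Run:
```python
import numpy as np
c=np.array([.558,-.022]);R=.09
angs=[-161+2.5*i for i in range(1,9)];angs+=[angs[-1]+5*i for i in range(1,66)]
cur=np.array([.474,-.051])
for k in range(0,len(angs),8):
    row=[]
    for a in angs[k:k+8]:
        t=c+R*np.array([np.cos(np.radians(a)),np.sin(np.radians(a))])
        d=np.round((t-cur)/.5,3);cur=cur+d*.5;row+=["%g, %g, 0, 0"%tuple(d)]
    print(angs[min(k+7,len(angs)-1)],cur.round(4),"[%s]"%", ".join(row))
```

```text
-141.0 [ 0.488  -0.0785] [0.001, -0.008, 0, 0, 0.003, -0.007, 0, 0, 0.003, -0.007, 0, 0, 0.004, -0.007, 0, 0, 0.004, -0.007, 0, 0, 0.004, -0.007, 0, 0, 0.004, -0.006, 0, 0, 0.005, -0.006, 0, 0]
-101.0 [ 0.541  -0.1105] [0.011, -0.012, 0, 0, 0.011, -0.011, 0, 0, 0.012, -0.01, 0, 0, 0.013, -0.008, 0, 0, 0.014, -0.008, 0, 0, 0.014, -0.006, 0, 0, 0.015, -0.005, 0, 0, 0.016, -0.004, 0, 0]
-61.0 [ 0.6015 -0.1005] [0.015, -0.002, 0, 0, 0.016, -0.001, 0, 0, 0.016, 0, 0, 0, 0.015, 0.002, 0, 0, 0.016, 0.003, 0, 0, 0.015, 0.005, 0, 0, 0.014, 0.006, 0, 0, 0.014, 0.007, 0, 0]
-21.0 [ 0.642  -0.0545] [0.014, 0.008, 0, 0, 0.012, 0.009, 0, 0, 0.012, 0.011, 0, 0, 0.011, 0.011, 0, 0, 0.01, 0.012, 0, 0, 0.008, 0.013, 0, 0, 0.008, 0.014, 0, 0, 0.006, 0.014, 0, 0]
19.0 [0.643  0.0075] [0.005, 0.015, 0, 0, 0.004, 0.016, 0, 0, 0.002, 0.015, 0, 0, 0.001, 0.016, 0, 0, -0, 0.016, 0, 0, -0.002, 0.015, 0, 0, -0.003, 0.016, 0, 0, -0.005, 0.015, 0, 0]
59.0 [0.6045 0.055 ] [-0.006, 0.014, 0, 0, -0.007, 0.014, 0, 0, -0.008, 0.014, 0, 0, -0.009, 0.012, 0, 0, -0.011, 0.012, 0, 0, -0.011, 0.011, 0, 0, -0.012, 0.01, 0, 0, -0.013, 0.008, 0, 0]
99.0 [0.544 0.067] [-0.014, 0.008, 0, 0, -0.014, 0.006, 0, 0, -0.015, 0.005, 0, 0, -0.016, 0.004, 0, 0, -0.015, 0.002, 0, 0, -0.016, 0.001, 0, 0, -0.016, -0, 0, 0, -0.015, -0.002, 0, 0]
139.0 [0.49  0.037] [-0.016, -0.003, 0, 0, -0.015, -0.005, 0, 0, -0.014, -0.006, 0, 0, -0.014, -0.007, 0, 0, -0.014, -0.008, 0, 0, -0.012, -0.009, 0, 0, -0.012, -0.011, 0, 0, -0.011, -0.011, 0, 0]
179.0 [ 0.468  -0.0205] [-0.01, -0.012, 0, 0, -0.008, -0.013, 0, 0, -0.008, -0.014, 0, 0, -0.006, -0.014, 0, 0, -0.005, -0.015, 0, 0, -0.004, -0.016, 0, 0, -0.002, -0.015, 0, 0, -0.001, -0.016, 0, 0]
184.0 [ 0.468  -0.0285] [0, -0.016, 0, 0]
```

carry_out --steps '[0.001, -0.008, 0, 0, 0.003, -0.007, 0, 0, 0.003, -0.007, 0, 0, 0.004, -0.007, 0, 0, 0.004, -0.007, 0, 0, 0.004, -0.007, 0, 0, 0.004, -0.006, 0, 0, 0.005, -0.006, 0, 0]'

```text
time: 3.7
tool_pos: [0.4862, -0.0786, 0.0707]
orientation: [0.702, -0.702, 0.087, -0.085]
force: [-2.1, 2.3, 1.2]
grip_width: -0.001
```

carry_out --steps '[0.011, -0.012, 0, 0, 0.011, -0.011, 0, 0, 0.012, -0.01, 0, 0, 0.013, -0.008, 0, 0, 0.014, -0.008, 0, 0, 0.014, -0.006, 0, 0, 0.015, -0.005, 0, 0, 0.016, -0.004, 0, 0]'

```text
time: 4.5
tool_pos: [0.541, -0.1113, 0.0713]
orientation: [-0.702, 0.702, -0.087, 0.086]
force: [-2.2, 1.2, 0.5]
grip_width: 0.002
```

Run:
```python
from h import *
a=env.get_image("top")[:,:,::-1].copy();b=env.get_image("scene")[:,:,::-1].copy()
print(orange(a),env.observe()["tool_pos"])
cv2.imwrite("pics/c3.png",np.hstack([cv2.resize(a[160:255,295:395],(400,380),interpolation=2),cv2.resize(b[130:230,265:375],(400,380),interpolation=2)]))
```

```text
Traceback (most recent call last):
  File "h.py", line 11, in orange
    return (M["m10"]/M["m00"]+x0,M["m01"]/M["m00"]+y0,M["m00"])
            ~~~~~~~~^~~~~~~~~
ZeroDivisionError: float division by zero
```

Force is about 2.5 N against the push, as expected for the handle, so I'll continue.

carry_out --steps '[0.015, -0.002, 0, 0, 0.016, -0.001, 0, 0, 0.016, 0, 0, 0, 0.015, 0.002, 0, 0, 0.016, 0.003, 0, 0, 0.015, 0.005, 0, 0, 0.014, 0.006, 0, 0, 0.014, 0.007, 0, 0]'

```text
time: 5.4
tool_pos: [0.6021, -0.0996, 0.0724]
orientation: [0.703, -0.701, 0.086, -0.086]
force: [-3.5, 0.0, 5.7]
grip_width: 0.0
```

carry_out --steps '[0.014, 0.008, 0, 0, 0.012, 0.009, 0, 0, 0.012, 0.011, 0, 0, 0.011, 0.011, 0, 0, 0.01, 0.012, 0, 0, 0.008, 0.013, 0, 0, 0.008, 0.014, 0, 0, 0.006, 0.014, 0, 0]'

```text
time: 6.2
tool_pos: [0.6424, -0.0559, 0.0721]
orientation: [-0.701, 0.702, -0.086, 0.087]
force: [-3.7, -1.7, 5.0]
grip_width: -0.001
```

Run:
```python
from h import *
a=env.get_image("top")[:,:,::-1].copy();b=env.get_image("scene")[:,:,::-1].copy()
cv2.imwrite("pics/c3.png",np.hstack([cv2.resize(a[160:255,295:395],(400,380),interpolation=2),cv2.resize(b[130:230,265:375],(400,380),interpolation=2)]))
```

```text
(no output)
```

View pics/c3.png

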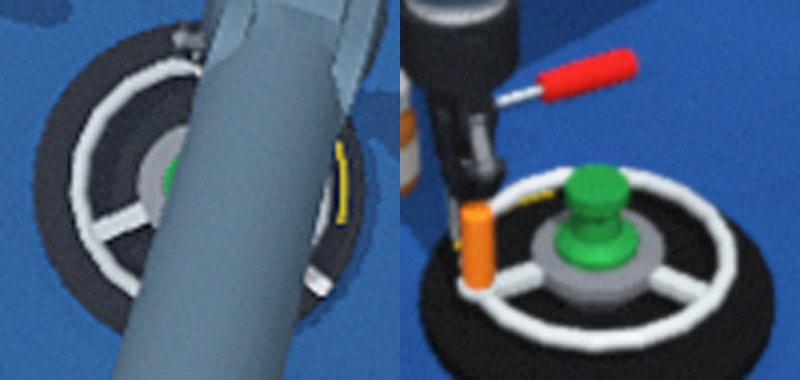

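The handle is at scene crop (478,245), about 105° round, with the fingers behind it and the model centred. The 5 N upward force suggests the flaring knuckles rest on the handle's top, so I'll raise the tool 14 mm.

carry_out --steps '[0, 0, 0.014, 0, 0, 0, 0.014, 0, 0, 0, 0, 0]'

```text
time: 6.6
tool_pos: [0.6435, -0.0548, 0.0869]
orientation: [0.702, -0.702, 0.085, -0.088]
force: [0.3, 0.5, 0.7]
grip_width: -0.001
```

carry_out --steps '[0.005, 0.015, 0, 0, 0.004, 0.016, 0, 0, 0.002, 0.015, 0, 0, 0.001, 0.016, 0, 0]'

```text
time: 7.0
tool_pos: [0.6464, -0.0243, 0.0848]
orientation: [-0.701, 0.702, -0.087, 0.086]
force: [-3.0, -2.8, 2.4]
grip_width: -0.0
```

carry_out --steps '[0, 0.016, 0, 0, -0.002, 0.015, 0, 0, -0.003, 0.016, 0, 0, -0.005, 0.015, 0, 0]'

```text
time: 7.4
tool_pos: [0.6413, 0.0067, 0.0842]
orientation: [-0.701, 0.702, -0.087, 0.086]
force: [-0.0, -4.1, -1.4]
grip_width: 0.002
```

carry_out --steps '[-0.006, 0.014, 0, 0, -0.007, 0.014, 0, 0, -0.008, 0.014, 0, 0, -0.009, 0.012, 0, 0, -0.011, 0.012, 0, 0, -0.011, 0.011, 0, 0, -0.012, 0.01, 0, 0, -0.013, 0.008, 0, 0]'

```text
time: 8.2
tool_pos: [0.6041, 0.0557, 0.0854]
orientation: [0.702, -0.701, 0.086, -0.087]
force: [2.4, -2.6, -0.6]
grip_width: 0.002
```

Run:
```python
from h import *
a=env.get_image("top")[:,:,::-1].copy();b=env.get_image("scene")[:,:,::-1].copy()
cv2.imwrite("pics/c4.png",np.hstack([cv2.resize(a[160:255,295:395],(400,380),interpolation=2),cv2.resize(b[130:230,265:375],(400,380),interpolation=2)]))
```

```text
(no output)
```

View pics/c4.png

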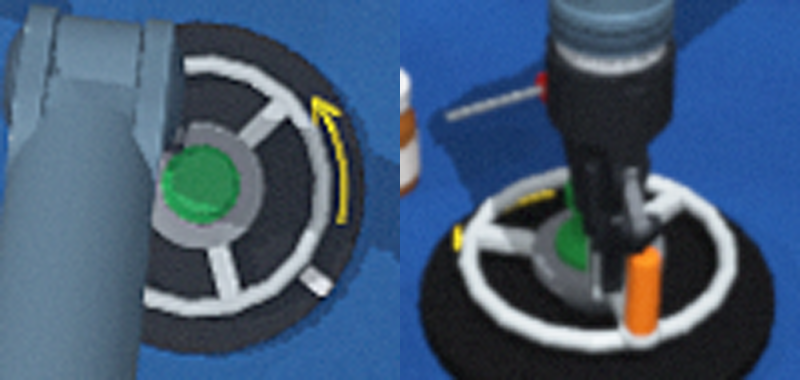

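The handle (scene crop (643,290)) is nearly 3/5 round and the model is unmoved at top crop (201,185). Forces are small, so I'll continue.

carry_out --steps '[-0.014, 0.008, 0, 0, -0.014, 0.006, 0, 0, -0.015, 0.005, 0, 0, -0.016, 0.004, 0, 0, -0.015, 0.002, 0, 0, -0.016, 0.001, 0, 0, -0.016, 0, 0, 0, -0.015, -0.002, 0, 0]'

```text
time: 9.1
tool_pos: [0.5443, 0.0663, 0.086]
orientation: [0.702, -0.702, 0.085, -0.088]
force: [3.9, -2.0, 0.8]
grip_width: -0.002
```

carry_out --steps '[-0.016, -0.003, 0, 0, -0.015, -0.005, 0, 0, -0.014, -0.006, 0, 0, -0.014, -0.007, 0, 0, -0.014, -0.008, 0, 0, -0.012, -0.009, 0, 0, -0.012, -0.011, 0, 0, -0.011, -0.011, 0, 0]'

```text
time: 9.9
tool_pos: [0.488, 0.038, 0.0851]
orientation: [0.702, -0.701, 0.087, -0.085]
force: [2.2, 2.1, 0.5]
grip_width: 0.001
```

carry_out --steps '[-0.01, -0.012, 0, 0, -0.008, -0.013, 0, 0, -0.008, -0.014, 0, 0, -0.006, -0.014, 0, 0, -0.005, -0.015, 0, 0, -0.004, -0.016, 0, 0]'

```text
time: 10.5
tool_pos: [0.469, -0.0057, 0.0853]
orientation: [0.702, -0.702, 0.086, -0.086]
force: [2.6, 3.2, -0.2]
grip_width: 0.005
```

Run:
```python
from h import *
a=env.get_image("top")[:,:,::-1].copy();b=env.get_image("scene")[:,:,::-1].copy()
cv2.imwrite("pics/c5.png",np.hstack([cv2.resize(a[160:255,295:395],(400,380),interpolation=2),cv2.resize(b[130:230,265:375],(400,380),interpolation=2)]))
```

```text
(no output)
```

View pics/c5.png

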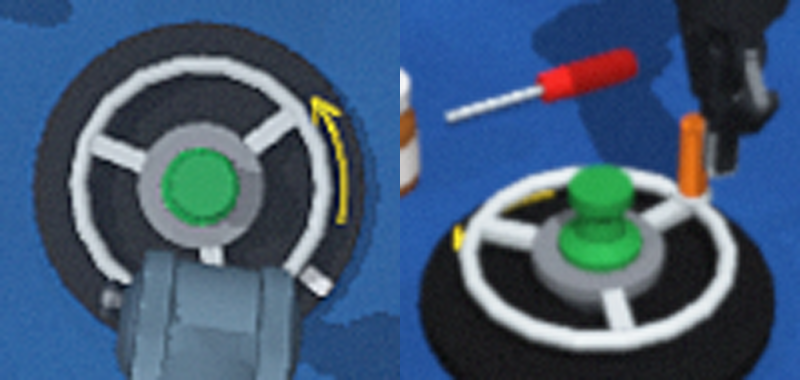

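The handle (scene crop (692,155)) is nearly back, and the model is untouched. Two free spokes are visible from the top, so I'll measure the wheel angle from them against the first picture.

```bash
cat >> h.py <<'E'
C=back(345.2,207,.02)
def prof(im):
    A=np.radians(np.arange(0,360,.5)); s=0
    g=cv2.cvtColor(im,cv2.COLOR_BGR2GRAY)
    for r in np.arange(.055,.078,.003):
        p=np.array([proj([C[0]+r*np.cos(a),C[1]+r*np.sin(a),.05]) for a in A],np.float32)
        s=s+cv2.remap(g,p[:,:1],p[:,1:],1).ravel().astype(float)
    return s/8
def spokes(im,guess):  # guess = handle angle, deg; returns the handle angle from the two other spokes
    s=prof(im);A=np.arange(0,360,.5);out=[]
    for k in(120,240):
        d=(A-guess-k+180)%360-180; m=abs(d)<22
        w=np.clip(s[m]-s[m].min()-.4*np.ptp(s[m]),0,None); out.append(guess+(w*d[m]).sum()/w.sum())
    return np.round(out,1)
def now(guess):
    a=env.get_image("top")[:,:,::-1].copy();b=env.get_image("scene")[:,:,::-1].copy()
    print("spokes",spokes(a,guess),"start",spokes(cv2.imread("pics/top0.png"),-130))
    for q in(cv2.imread("pics/scene0.png"),b):
        try: print("scene handle px",orange(q,(280,140,362,225)))
        except ZeroDivisionError: pass
    return a,b
E
python3 - <<'E'
from h import *
now(-170);print(env.observe()["tool_pos"],env.observe()["force"])
E
```

```text
spokes [-167.9 -171.7] start [-126.9 -131.9]
scene handle px (323.47058823529414, 163.0718954248366, 153.0)
scene handle px (344.9555555555555, 170.63703703703703, 135.0)
[ 0.46728248 -0.00677927  0.08471551] [ 0.04663851 -0.15515274 -0.3863276 ]
```

carry_out --steps '[-0.002, -0.016, 0, 0, -0.001, -0.016, 0, 0, 0, -0.016, 0, 0, 0.002, -0.016, 0, 0, 0.003, -0.015, 0, 0, 0.003, -0.012, 0, 0, 0.003, -0.009, 0, 0, 0, 0, 0, 0]'

```text
time: 11.5
tool_pos: [0.4732, -0.0567, 0.0853]
orientation: [-0.701, 0.702, -0.087, 0.087]
force: [-0.4, 0.8, -0.7]
grip_width: 0.002
```

Run:
```python
from h import *
now(-138);print(env.observe()["tool_pos"],env.observe()["force"])
```

```text
spokes [-139.3 -144.3] start [-126.9 -131.9]
scene handle px (323.47058823529414, 163.0718954248366, 153.0)
scene handle px (330.94666666666666, 164.79333333333332, 150.0)
[ 0.47326519 -0.05652801  0.08537231] [-1.43926351 -0.36996422 -0.97298612]
```

carry_out --steps '[0.003, -0.008, 0, 0, 0.004, -0.007, 0, 0, 0.004, -0.007, 0, 0, 0.004, -0.006, 0, 0, 0, 0, 0, 0, 0, 0, 0, 0]'

```text
time: 12.2
tool_pos: [0.4806, -0.0703, 0.0853]
orientation: [-0.701, 0.702, -0.086, 0.087]
force: [-0.4, 0.4, -1.1]
grip_width: -0.0
```

Run:
```python
from h import *
now(-130);print(env.observe()["tool_pos"],env.observe()["force"])
```

```text
spokes [-130.3 -135.3] start [-126.9 -131.9]
scene handle px (323.47058823529414, 163.0718954248366, 153.0)
scene handle px (325.5031847133758, 163.45222929936307, 157.0)
[ 0.48054576 -0.07026314  0.0853013 ] [-0.14094594  0.75720712  0.40894438]
```

carry_out --steps '[0.002, -0.003, 0, 0, 0.002, -0.003, 0, 0, 0.002, -0.003, 0, 0, 0, 0, 0, 0, 0, 0, 0, 0]'

```text
time: 12.8
tool_pos: [0.4837, -0.0739, 0.0853]
orientation: [-0.702, 0.702, -0.086, 0.086]
force: [-0.5, 0.5, -0.2]
grip_width: 0.002
```

Run:
```python
from h import *
now(-130);print(env.observe()["tool_pos"],env.observe()["force"])
```

```text
spokes [-127.4 -132.4] start [-126.9 -131.9]
scene handle px (323.47058823529414, 163.0718954248366, 153.0)
scene handle px (323.6583850931677, 162.98757763975155, 161.0)
[ 0.48366189 -0.07390908  0.08527089] [0.02709619 2.019659   0.88833971]
```

0.3 to 0.5° short, which is under 1 mm. Backing off, lifting, and moving clear.

carry_out --steps '[-0.006, 0.012, 0, 0, -0.006, 0.012, 0, 0, -0.006, 0.014, 0, 0, 0, 0, 0.05, 0, 0, 0, 0.08, 0, 0, 0, 0.09, 0, 0, 0, 0.09, 0]'

```text
time: 13.6
tool_pos: [0.4738, -0.0546, 0.2415]
orientation: [-0.702, 0.702, -0.086, 0.086]
force: [0.5, 0.6, -0.4]
grip_width: -0.0
```

carry_out --steps '[-0.02, 0.08, 0, 0, -0.02, 0.08, 0, 0, -0.02, 0.08, 0, 0, -0.02, 0.08, 0, 0, -0.02, 0.08, 0, 0, -0.02, 0.08, 0, 0, 0, 0.05, 0, 0, 0, 0, 0, 0]'

```text
time: 14.4
tool_pos: [0.413, 0.215, 0.2403]
orientation: [0.703, -0.702, 0.083, -0.084]
force: [-0.9, -0.2, 1.0]
grip_width: 0.006
```

Run:
```python
from h import *
a,b=now(-130);print(env.observe()["tool_pos"],orange(a),"start",orange(cv2.imread("pics/top0.png")))
cv2.imwrite("pics/end.png",np.vstack([np.hstack([cv2.resize(a[160:255,295:395],(400,380),interpolation=2),cv2.resize(b[145:245,265:375],(400,380),interpolation=2)]),np.hstack([cv2.resize(a,(350,219)),np.zeros((219,450,3),np.uint8)])])[:600])
```

```text
spokes [-127.4 -132.4] start [-126.9 -131.9]
scene handle px (323.47058823529414, 163.0718954248366, 153.0)
scene handle px (323.97826086956525, 163.06521739130434, 138.0)
[0.41411131 0.2102509  0.24007255] (370.5111111111111, 225.57777777777778, 45.0) start (370.531914893617, 225.53191489361703, 47.0)
```

View pics/end.png

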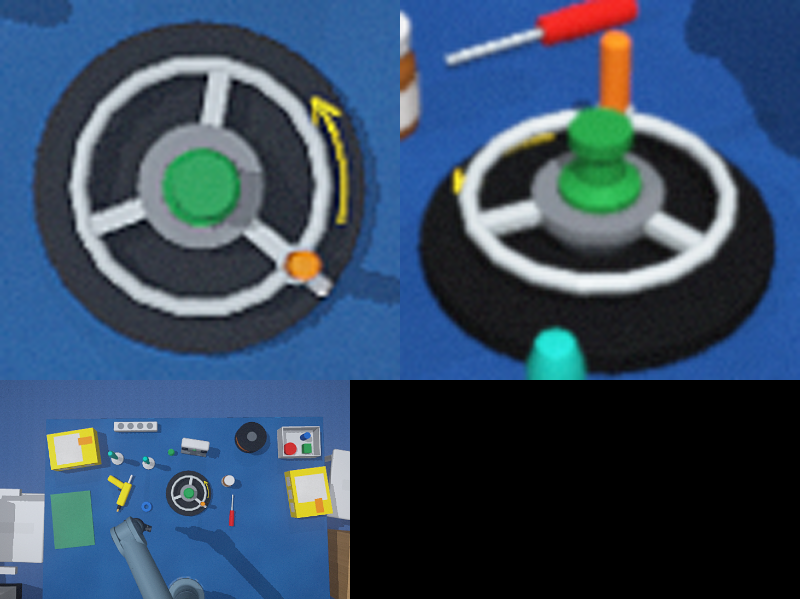

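The handle is back beside the mark at top crop (303,265), against (304,265) at the start. The model is centred at (201,186), the other things are in place, and the arm is clear. Handing in.

```bash
python3 -c "
from rig import env
env.close_job()"
```

```text
the job is handed in; nothing more can be done
```

I pushed the wheel counter-clockwise through one turn by its handle with shut fingertips. Then I backed off, lifted clear and handed the job in at about 14.5 s.

- **Handle position:** The spokes read about 0.5° short of the start angle. The scene camera's handle position, read with the arm clear, suggests a little under 1° short. The top camera's is within 0.1 px of the start. All of these put it within about 1.5 mm.
- **Model and other things:** In the last pictures the model stood centred on the hub. The other things on the table looked unmoved; I checked those by eye only. The gripper was about 0.3 m from the wheel and touching nothing.
- **Forces:** About 4 N sideways at most in the readings at the end of each move. About 105° into the turn, a 5–6 N upward force showed, probably the gripper's knuckles resting on the handle's top. I raised the tool 14 mm and the vertical force dropped to 2.4 N or less.

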